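Clear the glue bottle, send the document tray across and lock it

ROBOT

A 6-joint arm with a two-finger parallel gripper is mounted at the origin on the work surface. World frame = base frame: x ahead of the robot, y to its left, z up, the work surface at z = 0. Lengths are in m, angles in rad, forces in N, time in s.
With the tool pointing down it reaches from about 0.3 to 0.95 m from the base axis. Payload 3.1 kg.
Tool frame: the origin (TCP) lies between the finger pads; the fingertips stand 8 mm ahead of it and the grasp point (between the pads) lies 11 mm behind it; z points along the fingers, x is the direction in which the jaws open and shut, and the axes are right-handed (so a half turn about z gives the same grasp; the last joint's range is limited). The gripper opens to 85 mm and grips with 20 to 120 N. Pads are 22 mm wide; open, the fingers measure 114 mm over their backs; the gripper's body (76 mm by 85 mm) begins 54 mm behind the grasp point. The pads swing forward as they close: fully open they stand 13 mm farther back than shut.
Start: joints at [1.057, 0.308, 1.634, -0, 1.2, -0.07], TCP at [0.268, 0.564, 0.213] pointing down, gripper open.
Joint ranges: [-3.06, 3.06], [-0.79, 1.96], [0.05, 2.63], [-1.19, 4.34], [0.05, 2.64], [-2.94, 2.94]. Speed limits (rad/s): [2.79, 2.79, 3.14, 3.14, 3.14, 3.14].

INTERFACE

Orientations are given as a unit quaternion [w, x, y, z].
In Python, from plant import bot gives the robot as it stands. The module is installed in compiled form; this text tells all that it offers.
- The arm moves only by the tool step_arm, never from a script. Its argument "rows" is text: rows parted by semicolons, each of 5 numbers parted by spaces: the shift along the tool's x, y, z in mm, then the turn about the tool's z in rad, then the opening in per cent of the stroke, from 0 (shut) to 100 (fully open). In form: dx dy dz yaw hand; .... A call has exactly 5 rows; each row shifts and turns the commanded pose from where the row before left it, along the tool's axes as they then stand; what a row does not reach is not made up. A row lasts 1/10 s, in which the tool goes at most 50 mm and 8.59 degrees, less where a joint would pass 70% of its speed; a pose out of reach is approached as far as the arm can. A call is refused whole if a number of a shift passes 50 or a number of a turn 0.15, either way. A call with a gripper value outside its range is refused whole. The fingers move at their own pace and stop on an object; "squeeze" is the grip in N (left out, the last holds). Time passes only in rows, so rows that do not move let the fingers close, or fill a call up. It gives the time, the measured TCP pose, the force and the opening at its end, in the units of the state.
- bot.get_obs(): the state, without advancing time (a new reading comes with each control period).
- bot.camera(name): name is "side" or "top" or "wrist"; returns (picture, depth): 480x640x3 uint8, blue, green, red; 480x640 float32, m along the optical axis (not along the pixel's ray), 0 where there is no reading.
- bot.calibration(name): a dict with "fx", "fy", "cx", "cy" (pixels), "rvec" (rotation vector, rad) and "tvec" (3), from world to camera coordinates, as OpenCV has them. Camera axes: x right, y down, z forward; pixel columns grow to the right and rows downward; lengths in m; the calibration is good to about 2 mm. A picture is of the moment at which its call begins: read the wrist's pose just before it. calibration takes no time and is no camera call; for the wrist camera it gives the pose at the moment of the call.
- bot.job_done(): hands the job in, once; it reports no verdict.
The state is a dict: "time": time; "joint_pos": joint angles; "qd": joint speeds; "joint_torque": joint torques, N m; "position": TCP position; "tool_rot": TCP orientation; "force": force on the tool from outside, world axes, zero at the start; "moment": the same for the moment, N m; "gripper_width": opening from 0.0 (shut) to 1.0 (fully open).
Only numpy, scipy, OpenCV 4.12 (cv2) and the standard library are available. Lean on these libraries where they do the work, as an engineer would, in place of code of your own. Each camera call takes 0.05 s, during which the arm holds its last target.

TASK

Send the document tray across to the customer. First take away the white glue bottle that stands in the tray's runway and stand it upright on the square cork mat; then slide the tray along the runway until it is fully home against the far end, and last press the raised catch lever beside the runway fully down to lock the tray there. Never shove the bottle with the tray or tip it over, and leave the other things on the desk where they are.

Things in the scene. Friction and masses are not known exactly. Their poses are not given: they have to be found in the camera images.
- runway: fixed grey metal runway plate 275 x 208 mm, 6 mm thick, lying on the desk, with 14 mm high guide rails along both long sides and a 22 mm high end stop across its far end (plate from x -150 to +125 mm). Origin: under the plate, on the desk surface, on the runway's centre line. x runs along the runway, from the robot's side towards the customer (the direction the tray slides), y to the left, z up. The lever stands along its right (-y) side, in the plane y = -130 mm
- tray (a joint): slide of the steel document tray along the runway's +x, in m: 0 at the near end (start), 0.12 fully home against the end stop. The tray is an open box 120 (along x) x 180 x 36 mm with 4 mm walls, its underside 6 mm above the desk, so its rim is 42 mm above the desk; its centre is at runway x -75 mm at joint 0 and +45 mm when home. A flat booklet lies fixed in it. It slides with about 1.5 N friction and stays where it is left
- tray_knob (a point): top centre of the tray's upright black grip knob, a cylinder of 20 mm diameter standing up from the tray floor, near the tray's rear wall, on the centre line (runway x = -118 mm + tray). Its top is 85 mm above the desk; the 43 mm above the tray's rim are free to hold or push
- lever (a joint): hinge of the kick-down catch lever, in rad: 0 is fully raised (tip 0.95 rad above level), 0.95 is fully down (level). Starts between 0 and 0.2. It is held by friction only and stays where it is left; pushing it down takes about 3 N at mid length. It turns about the runway's y axis
- lever_hinge (a point): the lever's pivot, fixed to the runway at x 65, y -130, z 35 mm. The lever reaches from here towards the robot (runway -x)
- lever_tip (a point): free end of the lever, on its mid-thickness. The lever is a steel bar 100 mm long, 16 mm wide, 8 mm thick, with a rubber pad at the tip; when down its bar's top is 39 mm above the desk. At 88 mm from the pivot a 12 mm deep pawl sticks out 56 mm to the left (+y) and drops behind the rear wall of the tray when the tray is home
- glue: white capped glue bottle standing on the runway plate (6 mm above the desk) in front of the tray: body 40 mm diameter and 74 mm tall, cap 25 mm diameter, 100 mm tall in all, 70 to 160 g. Origin: centre of its underside, z up
- mat: square cork mat 120 x 120 x 4 mm, fixed on the desk to the left or right of the runway. Origin: centre of its underside (desk level); x and y along its sides
- inkpad: bystander, fixed: open black ink pad 115 x 85 mm, its lid standing up to 110 mm high at its far edge; lies on the side opposite to the mat. Origin: centre of its underside
- stamp: bystander: wooden hand stamp, 38 mm diameter, 80 mm tall, standing left of the runway. Origin: centre of its underside
- tin: bystander: small steel tin, 44 mm diameter, 32 mm tall, standing to the right of the lever. Origin: centre of its underside
- pencup: bystander: dark steel pen cup, 72 mm diameter, 95 mm tall, pens up to 160 mm. Origin: centre of its underside
- sanitizer: bystander: clear bottle, 54 mm diameter, 150 mm tall. Origin: centre of its underside
Mind the look-alikes: they are no part of the job. Of the things that look like the glue, the largest one is meant.

How it is judged:
By the outcome, as a careful person would: the job done as asked, in the order asked, and still so for the second after the job is handed in, with the robot touching nothing.
It also fails if it takes over 72 s, if anything falls off the work surface, if the arm or the gripper's body presses on something with over 40 N, if the wrist force passes 120 N, or if a joint passes its speed limit or range.

## Working session

There is one attempt and no reset: what is moved stays moved. The work goes in short steps, Python scripts to look and compute and a tool call to move; the robot and the scene stay as the last step left them, time stands still between calls to the robot, and variables do not carry over. Pictures are saved under pics/ and viewed, and the job is handed in when it is done.

Besides the shell and the picture viewer there is one more tool, called after ">>>" as a command line: name --argument value ..., lists and objects as JSON in quotes. step_arm: Moves the arm, as the interface text tells. Its arguments: {"type":"object","properties":{"rows":{"type":"string"},"squeeze":{"type":"number"}},"required":["rows"]}

```bash
mkdir -p pics
cat > h.py <<'E'
import numpy as np, cv2
from plant import bot
def grab(n,tag):
    cal=bot.calibration(n); im,d=bot.camera(n)
    cv2.imwrite(f'pics/{tag}.png',im); np.savez(f'{tag}.npz',im=im,d=d,rvec=cal['rvec'],tvec=cal['tvec'],K=[cal[k] for k in('fx','fy','cx','cy')])
    return load(tag)
class V: pass
def load(tag):
    z=np.load(f'{tag}.npz'); v=V(); v.im=z['im'];v.d=z['d'];v.R=cv2.Rodrigues(z['rvec'])[0];v.t=z['tvec'].reshape(3);v.K=z['K']
    fx,fy,cx,cy=v.K
    uu,vv=np.meshgrid(np.arange(640),np.arange(480))
    P=np.stack([(uu-cx)/fx*v.d,(vv-cy)/fy*v.d,v.d],-1)
    v.W=(P-v.t)@v.R; v.W[v.d==0]=np.nan
    return v
def plane(v,u,w,z):
    fx,fy,cx,cy=v.K
    r=np.array([(u-cx)/fx,(w-cy)/fy,1])@v.R; c=-v.t@v.R
    return c+r*(z-c[2])/r[2]
def proj(v,p):
    q=v.R@np.array(p)+v.t; fx,fy,cx,cy=v.K
    return q[0]/q[2]*fx+cx,q[1]/q[2]*fy+cy
E
python3 - <<'E'
from h import *
print(bot.get_obs())
for n in('top','side'):
    v=grab(n,n+'0'); print(n,-v.t@v.R,v.K)
E
```

```text
{'time': 0.0, 'joint_pos': array([ 1.05731436e+00,  3.09018457e-01,  1.63519994e+00, -8.59980669e-06,
        1.19971860e+00, -6.96996314e-02]), 'qd': array([-3.43318774e-04,  9.03127707e-04,  6.40123705e-05, -1.52282409e-03,
       -3.25850358e-04,  1.30352970e-03]), 'joint_torque': array([ 1.93862921e-03, -4.15248191e+01, -2.76671576e+01,  3.52324207e-05,
        1.02716766e-02,  4.70800998e-06]), 'position': array([0.26794372, 0.56367964, 0.21193239]), 'tool_rot': array([ 5.59113869e-04,  8.45385620e-01,  5.34155201e-01, -1.03023719e-03]), 'force': array([-0.25917526, -0.19065631,  0.17779566]), 'moment': array([ 0.06395779, -0.04385631,  0.03632931]), 'gripper_width': 0.998468830493272}
top [0.44893024 0.01792907 1.3029621 ] [598.43135048 598.43135048 319.05602363 242.66954739]
side [ 0.44500395 -0.80187844  0.61768821] [459.49485598 459.49485598 315.4329447  242.21925782]
```

View pics/top0.png

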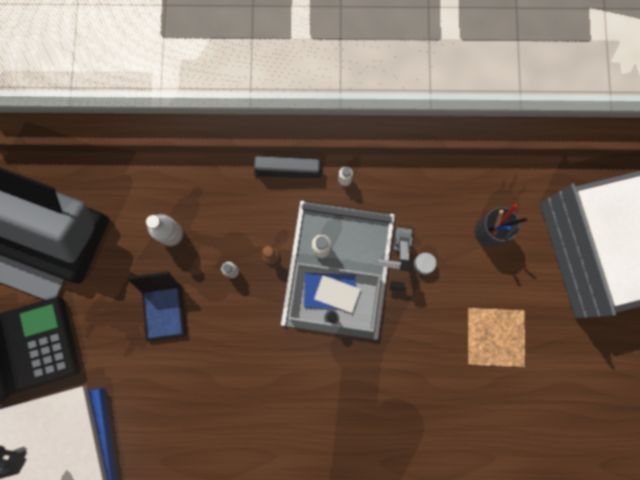

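View pics/side0.png

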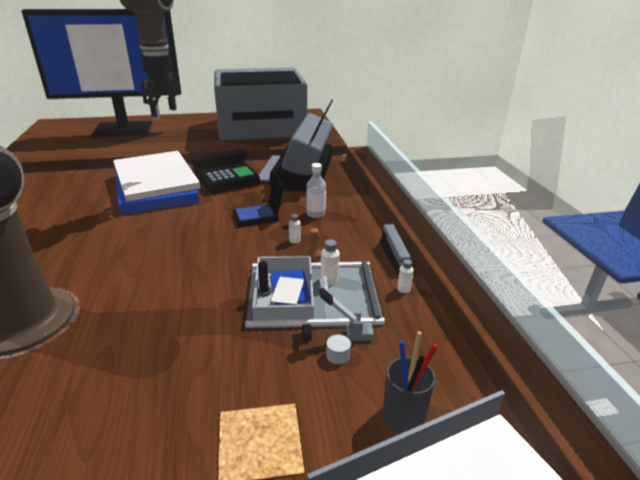

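The top view shows three white capped bottles: (321,242) on the runway plate, (345,176) beyond the end stop, and (230,270) to the left of the runway. The one at (321,242) stands on the plate in front of the tray and looks largest. The cork mat is at (497,337), the knob at (331,317) and the lever around (405,245). Next I measure these and look at an enlarged crop.

Run:
```python
from h import *
v=load('top0')
im=cv2.resize(v.im[150:390,200:540],None,fx=2.35,fy=2.35,interpolation=cv2.INTER_CUBIC); cv2.imwrite('pics/crop0.png',im)
s=load('side0')
cv2.imwrite('pics/crop1.png',cv2.resize(s.im[190:380,220:440],None,fx=3,fy=3,interpolation=cv2.INTER_CUBIC))
W=v.W
for n,(u,w) in dict(glue=(321,240),b2=(345,174),b3=(230,268),knob=(331,317),mat=(497,337),tin=(425,263),lev=(404,247),pad=(397,287),tip=(388,264),stamp=(270,253),plate=(360,225),desk=(450,400)).items():
    print(n,W[w,u].round(4))
hsv=cv2.cvtColor(v.im,cv2.COLOR_BGR2HSV)
m=np.zeros(v.d.shape,np.uint8); m[300:375,455:540]=1
k=(m>0)&(hsv[...,2]>120)&(W[...,2]<.02)
r=cv2.minAreaRect(np.argwhere(k)[:,::-1].astype(np.float32)); b=cv2.boxPoints(r)
print('mat',np.array([plane(v,*q,.004) for q in b]).round(4), plane(v,*r[0],.004))
# tall pts above runway by height map
def cl(z0,z1,box,name):
    x0,x1,y0,y1=box
    k=(W[...,2]>z0)&(W[...,2]<z1)&(W[...,0]>x0)&(W[...,0]<x1)&(W[...,1]>y0)&(W[...,1]<y1)
    P=W[k]; print(name,len(P),P.min(0).round(4),P.max(0).round(4),P.mean(0).round(4)) if len(P) else print(name,0)
g=W[240,321]
for n in ((321,240),(345,174),(230,268)):
    g=W[n[1],n[0]]
    cl(.03,.2,(g[0]-.04,g[0]+.04,g[1]-.04,g[1]+.04),str(n))
```

```text
glue [0.6403 0.0186 0.1041]
b2 [ 0.7868 -0.031   0.0744]
b3 [0.5855 0.2067 0.0704]
knob [ 0.4861 -0.0028  0.0821]
mat [ 0.4488 -0.3598  0.0047]
tin [ 0.604  -0.2042  0.0306]
lev [ 0.6344 -0.1561  0.0563]
pad [ 0.5528 -0.1449  0.0215]
tip [ 0.5928 -0.1171  0.101 ]
stamp [0.6169 0.1241 0.0747]
plate [ 0.6899 -0.0669  0.0071]
desk [ 0.3158 -0.258  -0.005 ]
mat [[ 0.3898 -0.2905  0.004 ]
 [ 0.5128 -0.2989  0.004 ]
 [ 0.509  -0.4264  0.004 ]
 [ 0.3862 -0.4162  0.004 ]] [ 0.44900191 -0.35797091  0.004     ]
(321, 240) 345 [ 0.6008 -0.0024  0.0302] [0.6551 0.0566 0.1106] [0.6322 0.018  0.0858]
(345, 174) 175 [ 0.78   -0.0477  0.0315] [ 0.8055 -0.0193  0.0791] [ 0.7904 -0.0331  0.0588]
(230, 268) 175 [0.5722 0.1978 0.0301] [0.6008 0.2265 0.078 ] [0.585  0.2098 0.0602]
```

View pics/crop0.png

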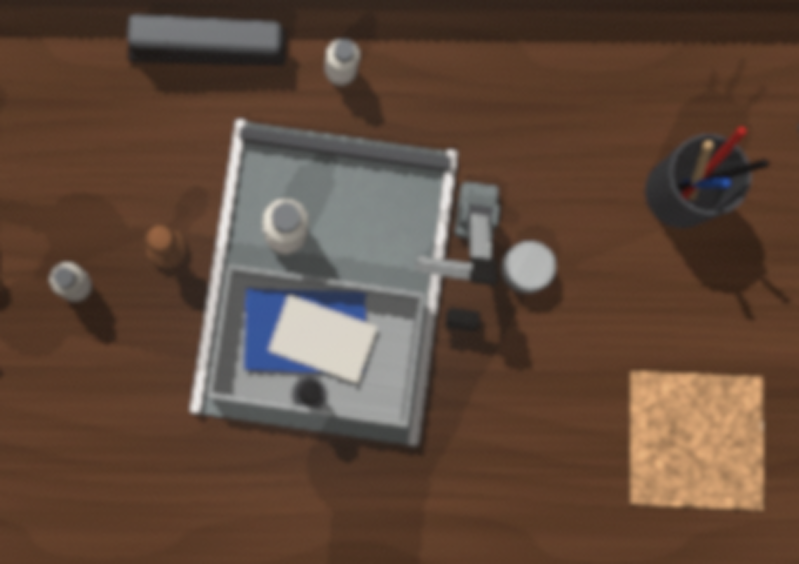

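View pics/crop1.png

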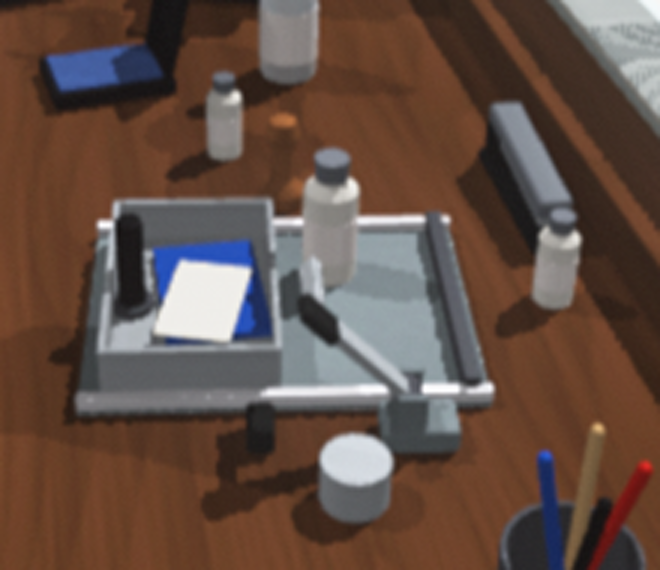

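The crops confirm that the glue is the bottle on the plate: its top is about 105 mm high, against about 75 mm for the bottles at (345,176) and (230,270). It stands clear of the tray. The lever is raised, with its black pad at about (404,265) in the top view. The tin stands close to the right of the lever.

Run:
```python
from h import *
v=load('top0'); s=load('side0')
f=lambda a,b:(200+a/2.35,150+b/2.35)
g=lambda a,b:(220+a/3,190+b/3)
C=[plane(v,*f(*q),.014)[:2] for q in((240,122),(196,410),(455,152),(415,443))]
L=C[0]-C[1];R=C[2]-C[3]
print(np.array(C).round(4),np.linalg.norm(L),np.linalg.norm(R),np.linalg.norm(C[0]-C[2]),np.arctan2(L[1],L[0]),np.arctan2(R[1],R[0]),np.arctan2(*(C[2]-C[0])[::1]))
print('glue top',plane(v,*f(286,214),.106), 'side',plane(s,*g(332,160),.106))
print('knob top',plane(v,*f(310,388),.085),'side',plane(s,*g(130,220),.085))
# plate edge fit with depth: tray rim points, rails
W=v.W
for lo,hi in((.036,.046),):
    k=(W[...,2]>lo)&(W[...,2]<hi)&(W[...,0]>.4)&(W[...,0]<.66)&(W[...,1]>-.15)&(W[...,1]<.11)
    r=cv2.minAreaRect(W[k][:,:2].astype(np.float32)*1000); print(k.sum(),r)
# use mid
k=(W[...,2]>.05)&(W[...,0]>.53)&(W[...,0]<.68)&(W[...,1]>-.19)&(W[...,1]<-.07)
P=W[k]; print(np.c_[P][np.argsort(P[:,2])][::6].round(3))
```

```text
[[ 0.7393  0.0609]
 [ 0.4715  0.0975]
 [ 0.7122 -0.1402]
 [ 0.4435 -0.1012]] 0.27034822949307646 0.2715322420663469 0.2029952575590011 -0.13573292677716106 -0.14437404660670272 -3.0077025698774595
glue top [0.63782864 0.01720764 0.106     ] side [0.63593356 0.00916107 0.106     ]
knob top [ 0.48977979 -0.00460927  0.085     ] side [ 0.49007983 -0.01150215  0.085     ]
580 ((571.6808471679688, -32.374237060546875), (211.04095458984375, 206.66783142089844), 82.02232360839844)
[[ 0.642 -0.163  0.051]
 [ 0.639 -0.163  0.052]
 [ 0.639 -0.154  0.055]
 [ 0.634 -0.158  0.056]
 [ 0.636 -0.154  0.058]
 [ 0.631 -0.157  0.062]
 [ 0.627 -0.161  0.063]
 [ 0.629 -0.163  0.064]
 [ 0.624 -0.161  0.068]
 [ 0.622 -0.154  0.069]
 [ 0.622 -0.15   0.071]
 [ 0.621 -0.156  0.073]
 [ 0.619 -0.151  0.075]
 [ 0.615 -0.157  0.077]
 [ 0.614 -0.149  0.079]
 [ 0.612 -0.161  0.082]
 [ 0.609 -0.152  0.085]
 [ 0.611 -0.146  0.086]
 [ 0.609 -0.147  0.087]
 [ 0.609 -0.145  0.089]
 [ 0.588 -0.124  0.091]
 [ 0.604 -0.151  0.093]
 [ 0.604 -0.145  0.093]
 [ 0.591 -0.098  0.095]
 [ 0.589 -0.12   0.095]
 [ 0.602 -0.144  0.09
[... 311 characters left out ...]
  ]
 [ 0.601 -0.115  0.101]
 [ 0.595 -0.158  0.101]
 [ 0.597 -0.115  0.101]
 [ 0.595 -0.095  0.101]
 [ 0.597 -0.107  0.102]
 [ 0.591 -0.125  0.102]
 [ 0.591 -0.141  0.102]
 [ 0.603 -0.099  0.102]
 [ 0.595 -0.117  0.102]
 [ 0.595 -0.145  0.103]
 [ 0.601 -0.109  0.103]
 [ 0.593 -0.143  0.103]
 [ 0.595 -0.123  0.103]
 [ 0.593 -0.157  0.104]
 [ 0.597 -0.147  0.105]
 [ 0.58  -0.159  0.105]
 [ 0.582 -0.141  0.105]
 [ 0.594 -0.109  0.106]
 [ 0.598 -0.102  0.106]
 [ 0.598 -0.11   0.107]
 [ 0.588 -0.152  0.107]
 [ 0.586 -0.14   0.108]
 [ 0.584 -0.152  0.109]
 [ 0.582 -0.158  0.109]
 [ 0.58  -0.16   0.11 ]
 [ 0.584 -0.148  0.11 ]
 [ 0.584 -0.16   0.111]
 [ 0.584 -0.158  0.112]
 [ 0.587 -0.153  0.115]]
```

```bash
cat >> h.py <<'E'
from scipy.spatial.transform import Rotation as Ro
def rel(*targets):
    o=bot.get_obs(); q=o['tool_rot']; R=Ro.from_quat([q[1],q[2],q[3],q[0]]).as_matrix()
    p=o['position']; print('t',o['time'],'p',p.round(4),'xang',np.arctan2(R[1,0],R[0,0]).round(4),'z',R[:,2].round(4),'F',o['force'].round(1),'w',round(o['gripper_width'],3))
    for t in targets:
        t=np.array(t,float); print((R.T@(t-p)*1000).round(1)); p=t
E
echo ok
```

```text
ok
```

>>> step_arm --rows "0 0 -10 -0.15 100; 0 0 -10 -0.15 100; 0 0 0 -0.005 100; 0 0 0 0 100; 0 0 0 0 100" --squeeze 40

```text
time: 0.6
position: [0.2681, 0.5639, 0.2322]
tool_rot: [0.0, 0.755, 0.656, -0.001]
force: [0.4, 0.7, -0.0]
gripper_width: 0.997
```

```bash
python3 -c "
from h import *
rel((.637,.017,.235),(.637,.017,.055))"
```

```text
t 0.6 p [0.2681 0.5639 0.2322] xang 1.43 z [-8.0e-04 -1.4e-03 -1.0e+00] F [ 0.4  0.7 -0. ] w 0.997
[-489.7  442.    -2.3]
[3.0e-01 1.0e-01 1.8e+02]
```

>>> step_arm --rows "-32 29 0 0 100; -33 30 0 0 100; -33 30 0 0 100; -33 30 0 0 100; -33 30 0 0 100"

```text
time: 1.1
position: [0.3936, 0.3797, 0.2325]
tool_rot: [0.0, 0.755, 0.656, -0.0]
force: [0.6, 0.4, -0.0]
gripper_width: 0.998
```

>>> step_arm --rows "-33 30 0 0 100; -33 30 0 0 100; -33 30 0 0 100; -33 30 0 0 100; -33 30 0 0 100"

```text
time: 1.6
position: [0.5194, 0.1955, 0.2326]
tool_rot: [-0.0, 0.755, 0.656, -0.0]
force: [1.2, 0.9, -0.1]
gripper_width: 0.997
```

>>> step_arm --rows "-33 30 0 0 100; -33 30 0 0 100; -33 30 0 0 100; -30 23 0 0 100; 0 0 0 0 100"

```text
time: 2.1
position: [0.6149, 0.0493, 0.2323]
tool_rot: [0.001, 0.757, 0.654, -0.001]
force: [-0.4, 0.1, -0.4]
gripper_width: 0.998
```

```bash
python3 -c "
from h import *
rel((.637,.017,.235),(.637,.017,.055))
v=grab('wrist','w1');print(proj(v,(.637,.017,.106)))"
```

```text
t 2.1 p [0.6149 0.0493 0.2323] xang 1.4255 z [ 4.e-04 -2.e-03 -1.e+00] F [-0.4  0.1 -0.4] w 0.998
[-28.8  26.6  -2.6]
[ 4.0e-01 -1.0e-01  1.8e+02]
(np.float64(284.17868102696116), np.float64(260.2745459938689))
```

View pics/w1.png

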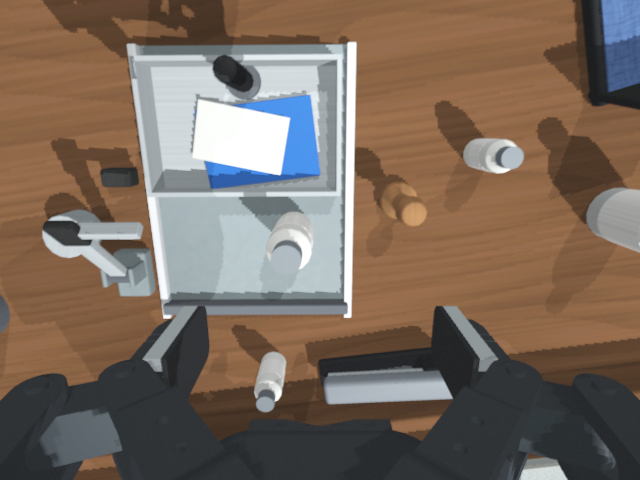

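The wrist view shows the glue cap at about (287,258), which is 3 px from the projected top-view estimate. I refine from this image.

```bash
python3 -c "
from h import *
v=load('w1')
g=plane(v,287,257,.106);print('cap',g, v.W[257,287],'knob',plane(v,225,68,.085),'stamp',plane(v,412,212,.08))
for n,q in dict(nl=(131,46),nr=(352,44),fl=(166,314),fr=(349,314)).items(): print(n,plane(v,*q,.016))
rel((g[0],g[1],.232),(g[0],g[1],.055))
"
```

```text
cap [0.63460599 0.01970115 0.106     ] [0.63431359 0.01983175 0.10692808] knob [ 0.48801337 -0.00393038  0.085     ] stamp [0.6187167  0.12672714 0.08      ]
nl [ 0.4452934  -0.09820371  0.016     ]
nr [0.47267742 0.09895706 0.016     ]
fl [ 0.70874146 -0.13560067  0.016     ]
fr [0.7376711  0.06318886 0.016     ]
t 2.15 p [0.6135 0.0516 0.2321] xang 1.4268 z [-0.0014 -0.     -1.    ] F [-0.3  1.1 -0.3] w 1.0
[-28.6  25.5   0.1]
[  0.    0.2 177. ]
```

>>> step_arm --rows "-28 25 0 0 100; 0 0 40 0 100; 0 0 40 0 100; 0 0 20 0 100; 0 0 0 0 100"

```text
time: 2.65
position: [0.6292, 0.0242, 0.1281]
tool_rot: [-0.004, 0.754, 0.656, -0.004]
force: [-1.1, 0.3, 0.1]
gripper_width: 1.003
```

```bash
python3 -c "
from h import *
rel((.635,.0193,.055))
v=grab('wrist','w2');print(proj(v,(.635,.0193,.106)))"
```

```text
t 2.65 p [0.6292 0.0242 0.1281] xang 1.4323 z [-1.050e-02  9.000e-04 -9.999e-01] F [-1.1  0.3  0.1] w 1.003
[-4.   7.2 73. ]
(np.float64(312.07684487801754), np.float64(288.9844317177306))
```

View pics/w2.png

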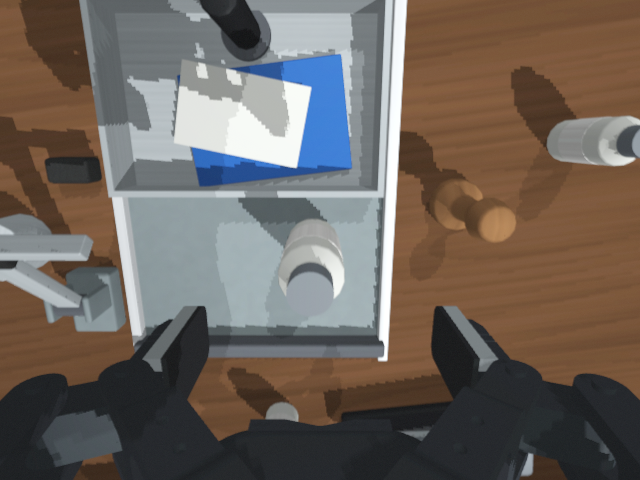

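The cap is at (310,290), matching the estimate. I go on down.

>>> step_arm --rows "-4 7 0 0 100; 0 0 20 0 100; 0 0 25 0 100; 0 0 25 0 100; 0 0 0 0 100"

```text
time: 3.2
position: [0.639, 0.0178, 0.0617]
tool_rot: [-0.001, 0.754, 0.656, -0.001]
force: [-0.2, -0.9, -0.4]
gripper_width: 1.0
```

```bash
python3 -c "
from h import *
rel((.635,.0193,.055))
v=grab('wrist','w3')"
```

```text
t 3.2 p [0.639  0.0178 0.0617] xang 1.432 z [-3.5e-03  1.0e-04 -1.0e+00] F [-0.2 -0.9 -0.4] w 1.0
[ 0.9 -4.2  6.7]
```

View pics/w3.png

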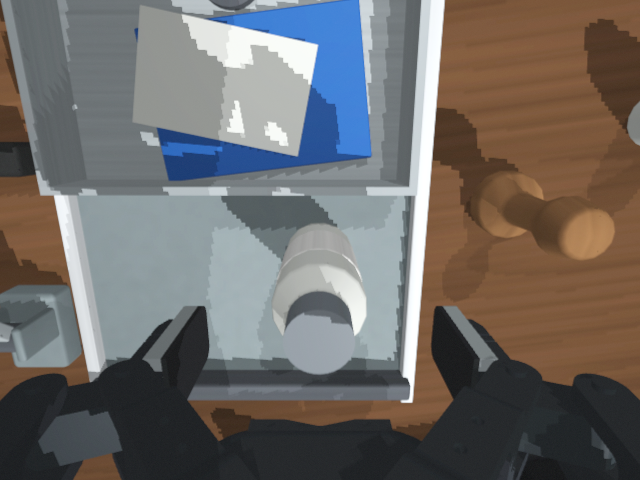

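The bottle is centred between the fingers at (320,320). I make a small correction and close.

>>> step_arm --rows "0 -2 4 0 100; 0 0 0 0 100; 0 0 0 0 40; 0 0 0 0 20; 0 0 0 0 20" --squeeze 40

```text
time: 3.75
position: [0.6388, 0.018, 0.0598]
tool_rot: [0.0, 0.754, 0.656, 0.0]
force: [0.6, 0.6, -0.7]
gripper_width: 0.519
```

>>> step_arm --rows "0 0 0 0 20; 0 0 0 0 20; 0 0 0 0 20; 0 0 0 0 20; 0 0 0 0 20"

```text
time: 4.25
position: [0.6389, 0.0177, 0.06]
tool_rot: [0.001, 0.754, 0.656, 0.0]
force: [-0.5, -0.8, 5.4]
gripper_width: 0.416
```

```bash
python3 -c "
from h import *
rel()"
```

```text
t 4.25 p [0.6389 0.0177 0.06  ] xang 1.4321 z [ 1.e-03 -5.e-04 -1.e+00] F [-0.5 -0.8  5.4] w 0.416
```

>>> step_arm --rows "0 0 0 0 20; 0 0 0 0 20; 0 0 0 0 20; 0 0 0 0 20; 0 0 0 0 20"

```text
time: 4.75
position: [0.6389, 0.0177, 0.0601]
tool_rot: [0.001, 0.754, 0.656, 0.0]
force: [-0.7, -1.2, 5.7]
gripper_width: 0.414
```

```bash
python3 -c "
from h import *
rel()
v=grab('side','s2')
cv2.imwrite('pics/s2c.png',cv2.resize(v.im[190:350,240:440],None,fx=3.5,fy=3.5))
v=grab('wrist','w4')"
```

```text
t 4.75 p [0.6389 0.0177 0.0601] xang 1.4322 z [ 1.e-03 -5.e-04 -1.e+00] F [-0.7 -1.2  5.7] w 0.414
```

View pics/s2c.png

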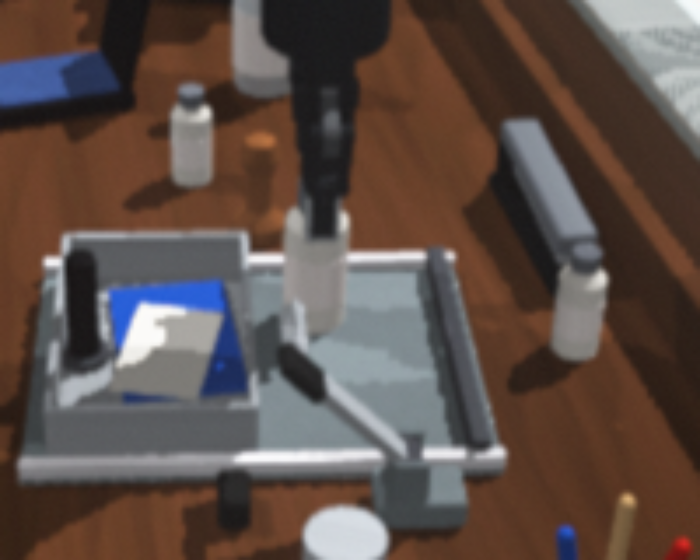

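View pics/w4.png

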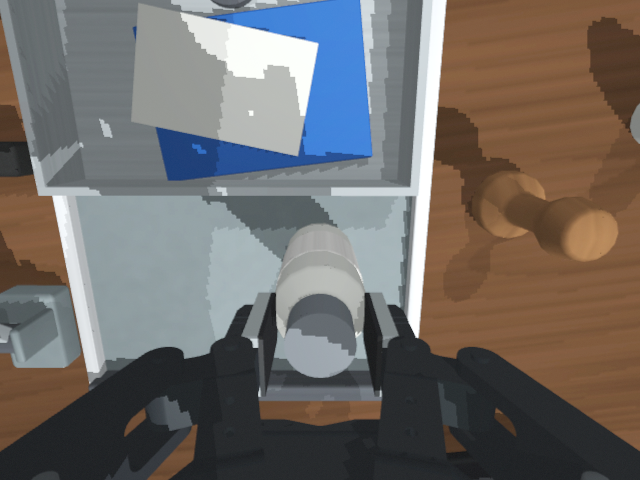

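The grip holds at the shoulder, a bit high: the width reads 35 mm where 40 is expected, and the pads are pushed up with about 6 N. The pads are also about 4 mm too far ahead. I regrasp lower and centred.

>>> step_arm --rows "0 0 0 0 70; 0 0 0 0 100; 0 0 0 0 100; 0 0 0 0 100; 0 -4 0 0 100"

```text
time: 5.35
position: [0.6346, 0.0186, 0.059]
tool_rot: [0.0, 0.754, 0.656, 0.0]
force: [-0.1, -0.4, 0.3]
gripper_width: 1.0
```

>>> step_arm --rows "0 0 4 0 100; 0 0 4 0 100; 0 0 0 0 100; 0 0 0 0 100; 0 0 0 0 100"

```text
time: 5.85
position: [0.6345, 0.0185, 0.0512]
tool_rot: [0.0, 0.754, 0.656, 0.0]
force: [-0.4, 0.2, 0.2]
gripper_width: 1.001
```

```bash
python3 -c "
from h import *
rel((.635,.019,.052))"
```

```text
t 5.85 p [0.6345 0.0185 0.0512] xang 1.432 z [ 2.e-04 -0.e+00 -1.e+00] F [-0.4  0.2  0.2] w 1.001
[ 0.5  0.4 -0.8]
```

>>> step_arm --rows "0 0 0 0 30; 0 0 0 0 30; 0 0 0 0 30; 0 0 0 0 30; 0 0 0 0 30"

```text
time: 6.35
position: [0.6349, 0.0185, 0.0516]
tool_rot: [0.0, 0.754, 0.656, 0.0]
force: [0.9, -1.2, 1.3]
gripper_width: 0.444
```

>>> step_arm --rows "0 0 0 0 30; 0 0 0 0 30; 0 0 0 0 30; 0 0 0 0 30; 0 0 0 0 30"

```text
time: 6.85
position: [0.6349, 0.0184, 0.0516]
tool_rot: [0.0, 0.754, 0.656, 0.0]
force: [1.3, -1.0, 4.5]
gripper_width: 0.44
```

```bash
python3 -c "
from h import *
rel()"
```

```text
t 6.85 p [0.6349 0.0184 0.0516] xang 1.432 z [ 1.1e-03 -2.0e-04 -1.0e+00] F [ 1.3 -1.   4.5] w 0.44
```

>>> step_arm --rows "0 0 -10 0 30; 0 0 -20 0 30; 0 0 -30 0 30; 0 0 -40 0 30; 0 0 -40 0 30"

```text
time: 7.35
position: [0.6324, 0.0188, 0.1909]
tool_rot: [-0.002, 0.754, 0.656, -0.002]
force: [1.1, -1.1, -1.6]
gripper_width: 0.439
```

>>> step_arm --rows "0 0 -20 0 30; 0 0 0 0 30; 0 0 0 0 30; 0 0 0 0 30; 0 0 0 0 30"

```text
time: 7.85
position: [0.6325, 0.0187, 0.2083]
tool_rot: [-0.002, 0.754, 0.656, -0.002]
force: [-0.4, -0.1, -1.6]
gripper_width: 0.439
```

```bash
python3 -c "
from h import *
rel((.449,-.358,.21),(.449,-.358,.055))
v=grab('side','s3')"
```

```text
t 7.85 p [0.6325 0.0187 0.2083] xang 1.432 z [-5.1e-03  2.0e-04 -1.0e+00] F [-0.4 -0.1 -1.6] w 0.439
[-398.4 -129.7   -0.9]
[1.00e-01 8.00e-01 1.55e+02]
```

View pics/s3.png

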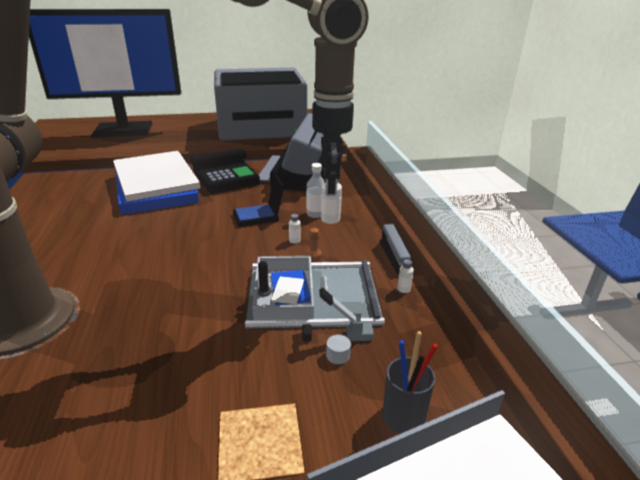

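The bottle is held upright at about (331,200), clear of everything below. I carry it over to the mat.

>>> step_arm --rows "-14 -5 0 0 30; -26 -8 0 0 30; -28 -9 0 0 30; -28 -9 0 0 30; -28 -9 0 0 30"

```text
time: 8.4
position: [0.5761, -0.1004, 0.2106]
tool_rot: [-0.0, 0.754, 0.656, -0.001]
force: [0.4, 0.0, -1.5]
gripper_width: 0.441
```

>>> step_arm --rows "-28 -9 0 0 30; -28 -9 0 0 30; -28 -9 0 0 30; -28 -9 0 0 30; -28 -9 0 0 30"

```text
time: 8.9
position: [0.512, -0.2327, 0.2108]
tool_rot: [-0.0, 0.755, 0.656, -0.0]
force: [-0.7, -0.6, -1.6]
gripper_width: 0.449
```

>>> step_arm --rows "-28 -9 0 0 30; -28 -9 0 0 30; -28 -9 0 0 30; -26 -9 0 0 30; -16 -5 0 0 30"

```text
time: 9.4
position: [0.4536, -0.3522, 0.2108]
tool_rot: [-0.0, 0.755, 0.656, -0.001]
force: [0.3, -0.4, -1.9]
gripper_width: 0.437
```

>>> step_arm --rows "0 0 0 0 30; 0 0 0 0 30; 0 0 0 0 30; 0 0 0 0 30; 0 0 0 0 30"

```text
time: 9.9
position: [0.4561, -0.3494, 0.2112]
tool_rot: [-0.0, 0.754, 0.657, 0.0]
force: [0.2, -0.8, -1.9]
gripper_width: 0.439
```

```bash
python3 -c "
from h import *
rel((.449,-.358,.21),(.449,-.358,.055))
v=grab('wrist','w5'); v=grab('side','s4')"
```

```text
t 9.9 p [ 0.4561 -0.3494  0.2112] xang 1.4334 z [ 1.e-04  1.e-04 -1.e+00] F [ 0.2 -0.8 -1.9] w 0.439
[-9.5 -5.9  1.2]
[ -0.  -0. 155.]
```

View pics/w5.png

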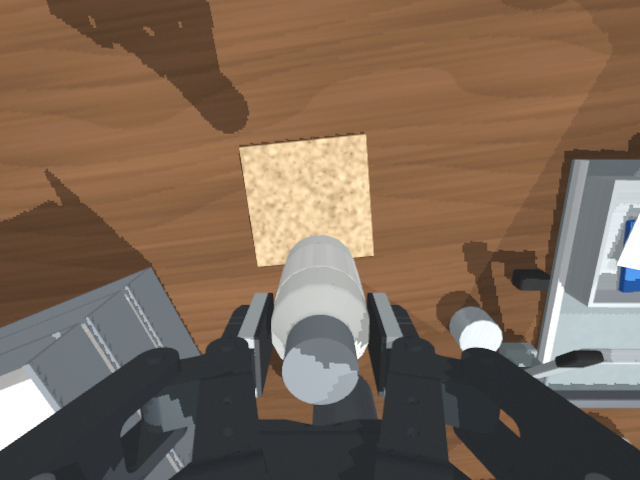

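View pics/s4.png

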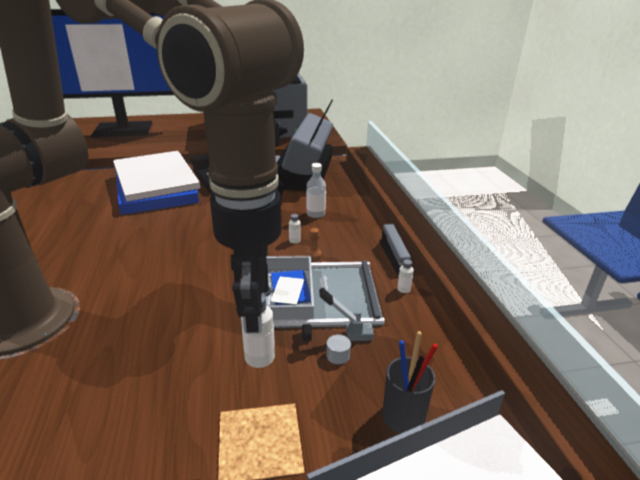

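The wrist view shows the mat's corners at about (240,147), (365,133), (373,255) and (258,266), so I can check its centre.

```bash
python3 -c "
from h import *
v=load('w5')
P=np.array([plane(v,*q,.004) for q in((240,147),(365,133),(373,255),(258,266))]);print(P.round(4),P.mean(0))
m=P.mean(0)
rel((m[0],m[1],.21))"
```

```text
[[ 0.3878 -0.4158  0.004 ]
 [ 0.3914 -0.2978  0.004 ]
 [ 0.5115 -0.3022  0.004 ]
 [ 0.5071 -0.4207  0.004 ]] [ 0.44943988 -0.35913293  0.004     ]
t 10.0 p [ 0.456  -0.3496  0.2112] xang 1.4331 z [ 0.  0. -1.] F [-0.4  0.6 -1.4] w 0.447
[-10.3  -5.2   1.2]
```

>>> step_arm --rows "-10 -5 0 0 30; 0 0 20 0 30; 0 0 40 0 30; 0 0 40 0 30; 0 0 35 0 30"

```text
time: 10.5
position: [0.4486, -0.3599, 0.0747]
tool_rot: [-0.0, 0.754, 0.656, -0.0]
force: [-0.0, -0.8, -2.2]
gripper_width: 0.442
```

>>> step_arm --rows "0 0 15 0 30; 0 0 3 0 30; 0 0 0 0 30; 0 0 0 0 30; 0 0 0 0 30"

```text
time: 11.0
position: [0.4508, -0.3609, 0.0604]
tool_rot: [0.002, 0.754, 0.656, 0.0]
force: [0.1, -0.4, -1.0]
gripper_width: 0.443
```

```bash
python3 -c "
from h import *
rel((.4494,-.359,.05))"
```

```text
t 11.0 p [ 0.4508 -0.3609  0.0604] xang 1.432 z [ 0.0031 -0.0029 -1.    ] F [ 0.1 -0.4 -1. ] w 0.443
[ 1.7 -1.6 10.4]
```

>>> step_arm --rows "0 0 2 0 30; 0 0 2 0 30; 0 0 0 0 30; 0 0 0 0 30; 0 0 0 0 30"

```text
time: 11.5
position: [0.4493, -0.3594, 0.0541]
tool_rot: [-0.0, 0.754, 0.656, -0.0]
force: [-0.4, 0.0, -1.8]
gripper_width: 0.445
```

```bash
python3 -c "
from h import *
rel((.4494,-.359,.05))
v=grab('side','s5');cv2.imwrite('pics/s5c.png',cv2.resize(v.im[280:480,160:360],None,fx=3,fy=3))"
```

```text
t 11.5 p [ 0.4493 -0.3594  0.0541] xang 1.432 z [-1.e-04  0.e+00 -1.e+00] F [-0.4  0.  -1.8] w 0.445
[0.4 0.  4.1]
```

View pics/s5c.png

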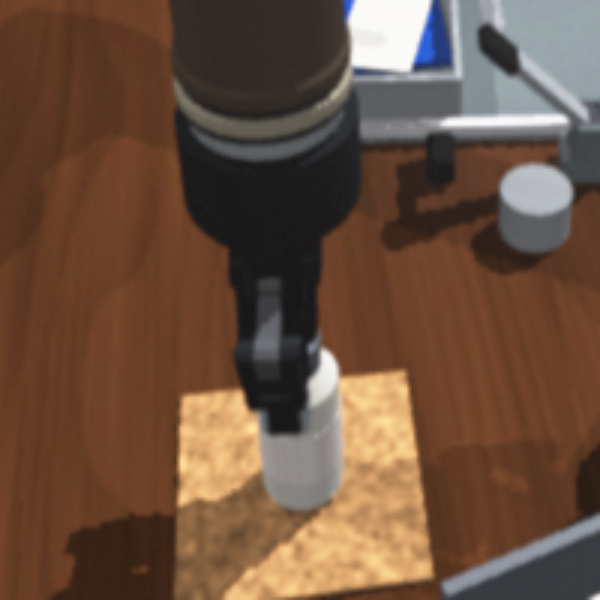

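>>> step_arm --rows "0 0 2 0 30; 0 0 1 0 30; 0 0 0 0 30; 0 0 0 0 30; 0 0 0 0 30"

```text
time: 12.05
position: [0.4493, -0.3595, 0.0512]
tool_rot: [0.0, 0.754, 0.656, 0.0]
force: [0.1, 0.4, -1.1]
gripper_width: 0.441
```

>>> step_arm --rows "0 0 1 0 30; 0 0 0 0 30; 0 0 0 0 30; 0 0 0 0 30; 0 0 0 0 30"

```text
time: 12.55
position: [0.4493, -0.3595, 0.0502]
tool_rot: [0.0, 0.754, 0.656, 0.0]
force: [-0.5, -0.0, -1.9]
gripper_width: 0.442
```

>>> step_arm --rows "0 0 1 0 30; 0 0 0 0 30; 0 0 0 0 30; 0 0 0 0 30; 0 0 0 0 30"

```text
time: 13.05
position: [0.4496, -0.3597, 0.0496]
tool_rot: [0.0, 0.754, 0.656, 0.0]
force: [-0.5, -0.6, 4.2]
gripper_width: 0.443
```

>>> step_arm --rows "0 0 1 0 30; 0 0 0 0 30; 0 0 0 0 30; 0 0 0 0 30; 0 0 0 0 30"

```text
time: 13.55
position: [0.4498, -0.3598, 0.0496]
tool_rot: [0.0, 0.754, 0.656, 0.0]
force: [-1.9, 1.7, 8.3]
gripper_width: 0.442
```

Contact on the mat. I ease off and open.

>>> step_arm --rows "0 0 -1 0 30; 0 0 0 0 50; 0 0 0 0 60; 0 0 0 0 80; 0 0 0 0 100"

```text
time: 14.05
position: [0.4491, -0.3593, 0.0488]
tool_rot: [-0.0, 0.754, 0.656, -0.0]
force: [1.0, 0.2, -0.1]
gripper_width: 0.914
```

>>> step_arm --rows "0 0 0 0 100; 0 0 0 0 100; 0 0 -20 0 100; 0 0 -30 0 100; 0 0 -40 0 100"

```text
time: 14.55
position: [0.4478, -0.3581, 0.138]
tool_rot: [-0.003, 0.754, 0.656, -0.0]
force: [0.1, -0.5, 0.1]
gripper_width: 1.002
```

>>> step_arm --rows "0 0 -40 0 60; 0 0 -25 0 30; 0 0 0 0 30; 0 0 0 0 30; 0 0 0 0 30"

```text
time: 15.05
position: [0.4482, -0.3584, 0.2022]
tool_rot: [-0.002, 0.754, 0.656, -0.0]
force: [-0.4, -0.1, -0.6]
gripper_width: 0.299
```

```bash
python3 -c "
from h import *
v=grab('wrist','w6');v=grab('side','s6')
for k in range(1):
  rel((.487,-.005,.205))"
```

```text
t 15.15 p [ 0.4481 -0.3584  0.2018] xang 1.4319 z [-0.0031  0.0029 -1.    ] F [ 0.  -0.4 -0.7] w 0.298
[355.4 -10.4  -2.3]
```

View pics/w6.png

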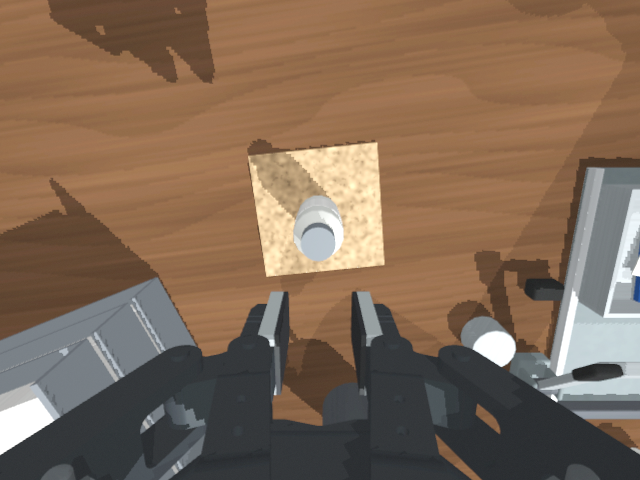

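View pics/s6.png

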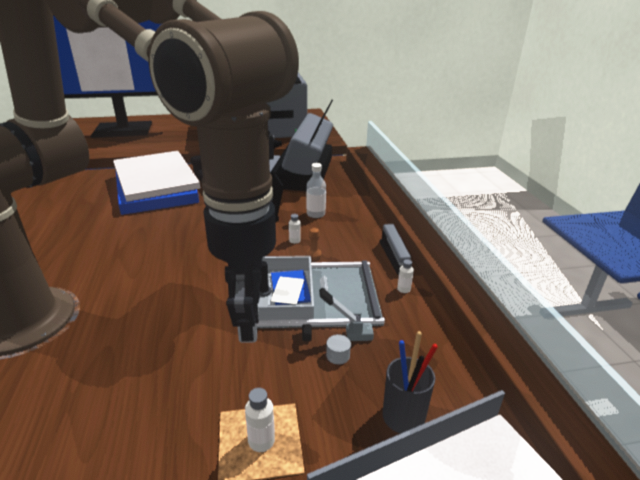

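The bottle stands upright on the mat: (318,240) in the wrist view, (260,425) in the side view. Next I move over the tray knob.

>>> step_arm --rows "20 0 0 0 50; 40 -1 0 0 50; 40 -1 0 0 50; 40 -1 0 0 50; 40 -1 0 0 50"

```text
time: 15.65
position: [0.4694, -0.1778, 0.2031]
tool_rot: [-0.001, 0.755, 0.656, -0.0]
force: [0.6, -0.1, -0.3]
gripper_width: 0.504
```

>>> step_arm --rows "40 -1 0 0 50; 40 -1 0 0 50; 40 -1 0 0 50; 35 -1 0 0 50; 20 -1 0 0 50"

```text
time: 16.15
position: [0.4883, -0.0031, 0.2033]
tool_rot: [-0.001, 0.754, 0.657, -0.0]
force: [0.1, -0.4, 0.8]
gripper_width: 0.499
```

>>> step_arm --rows "0 0 20 0 60; 0 0 20 0 60; 0 0 10 0 60; 0 0 0 0 60; 0 0 0 0 60"

```text
time: 16.65
position: [0.4894, -0.0065, 0.1542]
tool_rot: [-0.0, 0.754, 0.656, -0.0]
force: [0.1, 0.2, -0.1]
gripper_width: 0.601
```

```bash
python3 -c "
from h import *
rel((.488,-.004,.155),(.488,-.004,.06))
v=grab('wrist','w7');print(proj(v,(.488,-.004,.085)))"
```

```text
t 16.65 p [ 0.4894 -0.0065  0.1542] xang 1.4318 z [-4.e-04  2.e-04 -1.e+00] F [ 0.1  0.2 -0.1] w 0.601
[ 2.3 -1.7 -0.8]
[-0.  0. 95.]
(np.float64(323.3132614887028), np.float64(247.3445535333011))
```

View pics/w7.png

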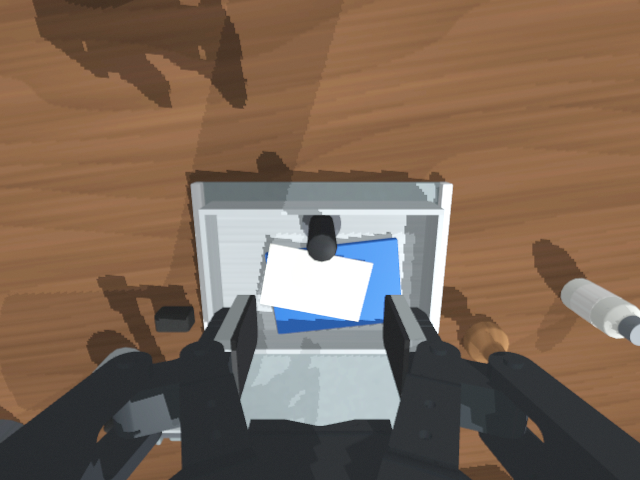

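The knob top is at (321,247), as predicted. I descend and grip it gently.

>>> step_arm --rows "1 -2 20 0 60; 0 0 30 0 60; 0 0 30 0 60; 0 0 14 0 60; 0 0 0 0 60" --squeeze 25

```text
time: 17.2
position: [0.4863, -0.0054, 0.0589]
tool_rot: [-0.001, 0.755, 0.656, -0.001]
force: [-0.7, 0.2, 0.5]
gripper_width: 0.594
```

```bash
python3 -c "
from h import *
rel((.488,-.005,.06))
v=grab('wrist','w8')"
```

```text
t 17.2 p [ 0.4863 -0.0054  0.0589] xang 1.4314 z [-3.4e-03  4.0e-04 -1.0e+00] F [-0.7  0.2  0.5] w 0.594
[ 0.7  1.6 -1.1]
```

View pics/w8.png

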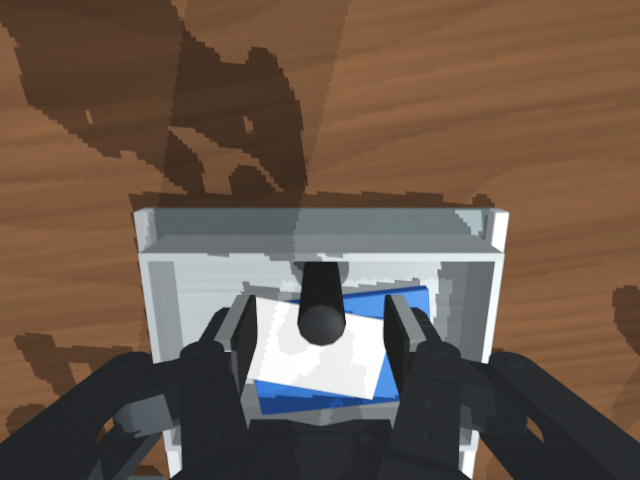

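>>> step_arm --rows "0 0 0 0 10; 0 0 0 0 10; 0 0 0 0 10; 0 0 0 0 10; 0 0 0 0 10"

```text
time: 17.75
position: [0.4893, -0.0053, 0.0619]
tool_rot: [0.001, 0.754, 0.656, 0.001]
force: [0.4, 0.6, 4.9]
gripper_width: 0.211
```

>>> step_arm --rows "0 0 0 0 10; 0 0 0 0 10; 0 0 0 0 10; 0 5 0 0 10; 0 10 0 0 10"

```text
time: 18.25
position: [0.5029, -0.0073, 0.0618]
tool_rot: [0.0, 0.754, 0.656, 0.0]
force: [-2.3, 1.4, 6.9]
gripper_width: 0.206
```

>>> step_arm --rows "0 12 0 0 10; 0 12 0 0 10; 0 12 0 0 10; 0 12 0 0 10; 0 12 0 0 10"

```text
time: 18.75
position: [0.5631, -0.0157, 0.0619]
tool_rot: [0.0, 0.754, 0.656, 0.0]
force: [-2.3, 1.1, 6.8]
gripper_width: 0.206
```

>>> step_arm --rows "0 12 0 0 10; 0 10 0 0 10; 0 6 0 0 10; 0 4 0 0 10; 0 0 0 0 10"

```text
time: 19.25
position: [0.5957, -0.0203, 0.0619]
tool_rot: [0.001, 0.754, 0.656, 0.001]
force: [1.1, 1.5, 5.1]
gripper_width: 0.213
```

>>> step_arm --rows "0 3 0 0 10; 0 3 0 0 10; 0 3 0 0 10; 0 2 0 0 10; 0 0 0 0 10"

```text
time: 19.75
position: [0.6059, -0.0217, 0.0619]
tool_rot: [0.001, 0.754, 0.656, 0.001]
force: [-0.4, 0.5, 5.9]
gripper_width: 0.212
```

>>> step_arm --rows "0 1 0 0 10; 0 1 0 0 10; 0 1 0 0 10; 0 0 0 0 10; 0 0 0 0 10"

```text
time: 20.25
position: [0.6082, -0.022, 0.0619]
tool_rot: [0.0, 0.754, 0.656, 0.001]
force: [-2.6, 1.2, 7.2]
gripper_width: 0.21
```

>>> step_arm --rows "0 1 0 0 10; 0 1 0 0 10; 0 0 0 0 10; 0 0 0 0 10; 0 0 0 0 10"

```text
time: 20.75
position: [0.6082, -0.022, 0.0619]
tool_rot: [-0.001, 0.754, 0.656, -0.001]
force: [-5.7, 1.3, 10.0]
gripper_width: 0.209
```

>>> step_arm --rows "0 1 0 0 10; 0 1 0 0 10; 0 0 0 0 10; 0 0 0 0 10; 0 0 0 0 10"

```text
time: 21.25
position: [0.6081, -0.022, 0.0618]
tool_rot: [-0.003, 0.754, 0.656, -0.003]
force: [-9.8, 1.8, 14.7]
gripper_width: 0.203
```

```bash
python3 -c "
from h import *
rel()
v=grab('side','s9');cv2.imwrite('pics/s9c.png',cv2.resize(v.im[190:380,220:440],None,fx=3,fy=3,interpolation=cv2.INTER_CUBIC))"
```

```text
t 21.25 p [ 0.6081 -0.022   0.0618] xang 1.4321 z [-0.0078  0.001  -1.    ] F [-9.8  1.8 14.7] w 0.203
```

View pics/s9c.png

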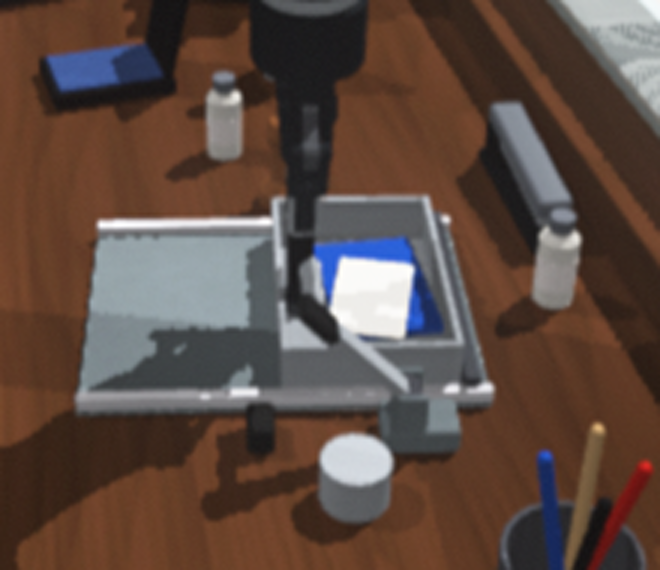

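The side view shows the tray against the end stop. It moved 120 mm and then stood still while the push force rose. I release, rise, and measure the lever.

>>> step_arm --rows "0 -2 0 0 10; 0 -1 0 0 30; 0 0 0 0 45; 0 0 0 0 50; 0 0 0 0 50"

```text
time: 21.8
position: [0.6084, -0.0223, 0.0599]
tool_rot: [-0.0, 0.754, 0.656, -0.0]
force: [0.7, -0.4, -0.6]
gripper_width: 0.498
```

>>> step_arm --rows "0 0 -15 0 50; 0 0 -30 0 50; 0 0 -40 0 40; 0 0 -40 0 10; 0 0 -20 0 0"

```text
time: 22.3
position: [0.6112, -0.0226, 0.211]
tool_rot: [0.003, 0.754, 0.656, 0.003]
force: [0.6, 1.2, 0.0]
gripper_width: 0.065
```

>>> step_arm --rows "0 -20 0 0 0; 0 -40 0 0 0; 0 -40 0 0 0; 0 0 0 0 0; 0 0 0 0 0"

```text
time: 22.8
position: [0.5094, -0.0084, 0.2062]
tool_rot: [0.001, 0.754, 0.656, 0.001]
force: [0.6, -0.8, 1.0]
gripper_width: -0.001
```

```bash
python3 -c "
from h import *
rel()
v=grab('wrist','w10');t=grab('top','t10');cv2.imwrite('pics/t10c.png',cv2.resize(t.im[150:390,200:540],None,fx=2.35,fy=2.35,interpolation=cv2.INTER_CUBIC))"
```

```text
t 22.8 p [ 0.5094 -0.0084  0.2062] xang 1.4322 z [ 2.1e-03 -3.0e-04 -1.0e+00] F [ 0.6 -0.8  1. ] w -0.001
```

View pics/w10.png

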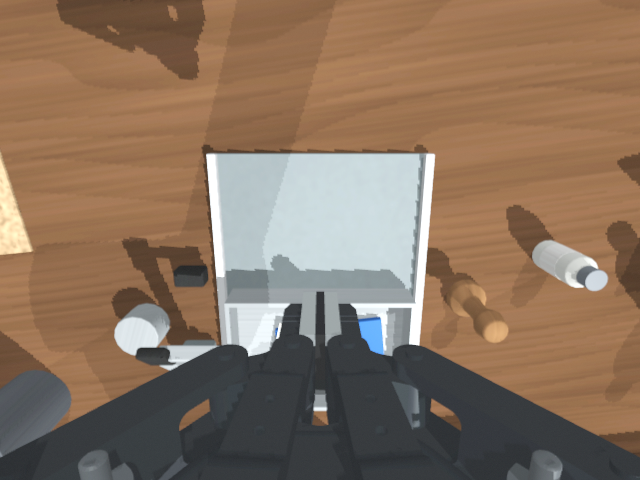

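View pics/t10c.png

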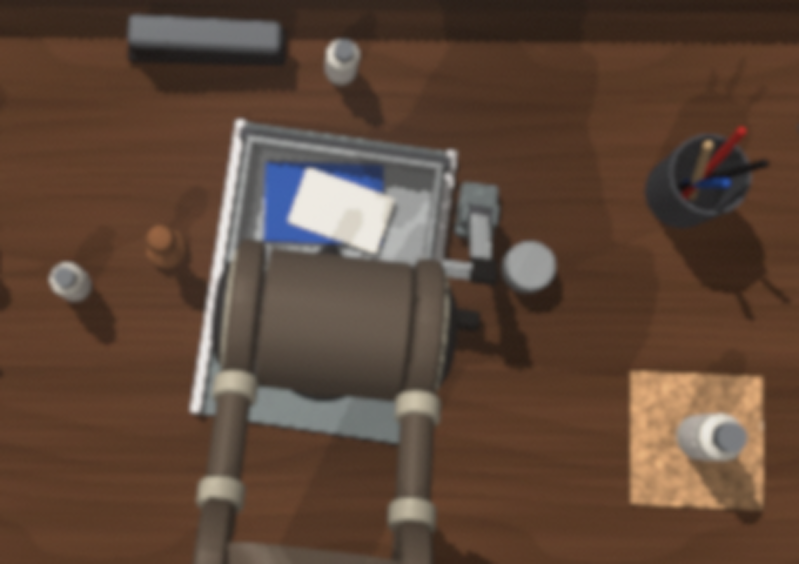

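The tray is home and the bottle is on the mat. The black post under the lever tip at (397,287) is the lever's rest. I work out the lever-press path.

```bash
python3 -c "
from h import *
O=np.array([.6055,-.022]);c,s=np.cos(-.138),np.sin(-.138)
def w(x,y,tip): 
    p=O+np.array([c*x-s*y,s*x+c*y])/1000; return (p[0],p[1],tip/1000+.008)
T=[w(20,-130,198),w(20,-130,120)]
for a in np.linspace(.85,0,9): T.append(w(76-85*np.cos(a),-130,35+85*np.sin(a)+4)); print(np.round(T[-1],4))
rel(*T)
t=load('t10');f=lambda a,b:(200+a/2.35,150+b/2.35)
print(t.W[np.int32(f(0,270)[1]),np.int32(f(485,0)[0])])"
```

```text
[ 0.6073 -0.1535  0.1109]
[ 0.6009 -0.1526  0.1045]
[ 0.5952 -0.1518  0.0976]
[ 0.5903 -0.1511  0.0901]
[ 0.5862 -0.1506  0.082 ]
[ 0.5829 -0.1501  0.0736]
[ 0.5806 -0.1498  0.0649]
[ 0.5792 -0.1496  0.056 ]
[ 0.5787 -0.1495  0.047 ]
t 22.9 p [ 0.5113 -0.0087  0.2066] xang 1.432 z [ 3.5e-03 -4.0e-04 -1.0e+00] F [ 0.3 -0.6 -1.2] w 0.001
[-130.2  115.3    1. ]
[-0.  -0.3 78. ]
[-0.  -0.2 17.1]
[-0.  -6.5  6.3]
[-0.  -5.8  6.9]
[-0.  -5.   7.5]
[-0.  -4.2  8. ]
[-0.  -3.3  8.4]
[-0.  -2.4  8.7]
[-0.  -1.5  8.9]
[-0.  -0.5  9. ]
[ 0.59270995 -0.15307448  0.10384454]
```

>>> step_arm --rows "-26 23 0 0 0; -26 23 0 0 0; -26 23 0 0 0; -26 23 0 0 0; -26 23 0 0 0"

```text
time: 23.4
position: [0.6078, -0.155, 0.2056]
tool_rot: [0.001, 0.755, 0.656, 0.0]
force: [0.7, 1.2, 0.5]
gripper_width: -0.003
```

>>> step_arm --rows "0 0 0 0 0; 0 0 0 0 0; 0 0 30 0 0; 0 0 30 0 0; 0 0 0 0 0"

```text
time: 23.9
position: [0.6013, -0.1507, 0.1403]
tool_rot: [-0.005, 0.754, 0.657, -0.003]
force: [-0.2, 0.3, 0.3]
gripper_width: 0.003
```

```bash
python3 -c "
from h import *
rel((.6077,-.1537,.128))
v=grab('side','s11');cv2.imwrite('pics/s11c.png',cv2.resize(v.im[190:380,220:440],None,fx=3,fy=3,interpolation=cv2.INTER_CUBIC)); grab('wrist','w11')"
```

```text
t 23.9 p [ 0.6013 -0.1507  0.1403] xang 1.4329 z [-0.0098  0.0036 -0.9999] F [-0.2  0.3  0.3] w 0.003
[-2.1  6.9 12.3]
```

View pics/s11c.png

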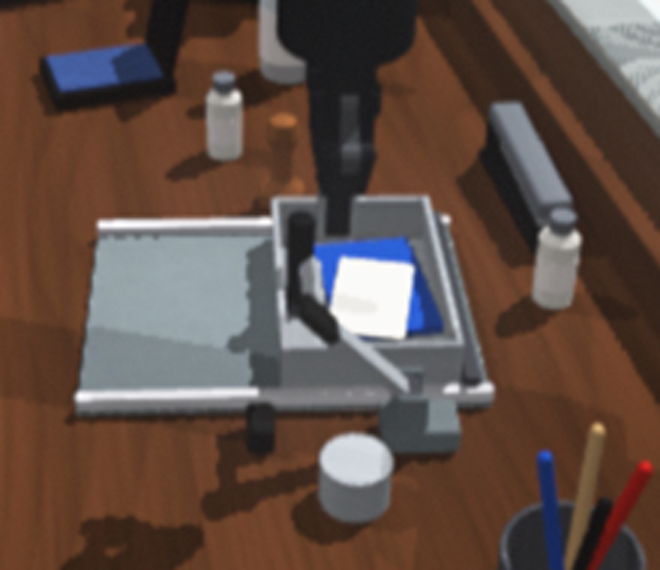

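View pics/w11.png

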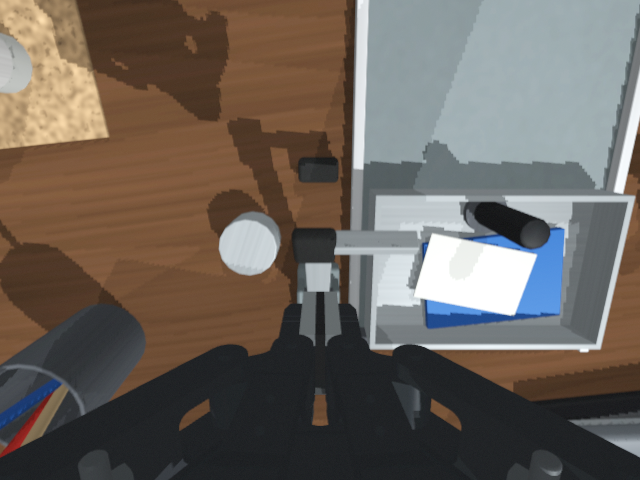

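The fingers line up with the lever bar at x≈318 in the wrist view. I let the arm settle, then descend.

>>> step_arm --rows "0 0 0 0 0; 0 0 0 0 0; 0 0 0 0 0; 0 0 0 0 0; 0 0 0 0 0"

```text
time: 24.5
position: [0.6056, -0.1532, 0.1457]
tool_rot: [0.0, 0.754, 0.656, 0.0]
force: [0.4, 0.4, -0.2]
gripper_width: 0.003
```

```bash
python3 -c "
from h import *
rel((.6077,-.1537,.118))"
```

```text
t 24.5 p [ 0.6056 -0.1532  0.1457] xang 1.432 z [ 7.e-04 -2.e-04 -1.e+00] F [ 0.4  0.4 -0.2] w 0.003
[-0.2  2.2 27.7]
```

>>> step_arm --rows "0 2 10 0 0; 0 0 10 0 0; 0 0 8 0 0; 0 0 0 0 0; 0 0 0 0 0"

```text
time: 25.0
position: [0.6068, -0.1532, 0.1163]
tool_rot: [-0.001, 0.754, 0.656, -0.0]
force: [-0.1, -0.1, -0.6]
gripper_width: 0.001
```

>>> step_arm --rows "0 0 4 0 0; 0 0 3 0 0; 0 -3 3 0 0; 0 -3 3 0 0; 0 -3 3 0 0"

```text
time: 25.5
position: [0.598, -0.152, 0.1009]
tool_rot: [-0.0, 0.754, 0.656, -0.0]
force: [-0.0, 0.8, 0.0]
gripper_width: 0.004
```

>>> step_arm --rows "0 -3 4 0 0; 0 -2 4 0 0; 0 -2 4 0 0; 0 -2 4 0 0; 0 0 0 0 0"

```text
time: 26.0
position: [0.5889, -0.1507, 0.0844]
tool_rot: [-0.0, 0.754, 0.656, -0.0]
force: [0.1, 0.2, 1.1]
gripper_width: -0.001
```

```bash
python3 -c "
from h import *
rel((.5862,-.1506,.082),(.5787,-.1495,.047))
v=grab('side','s12');cv2.imwrite('pics/s12c.png',cv2.resize(v.im[190:380,220:440],None,fx=3,fy=3,interpolation=cv2.INTER_CUBIC))"
```

```text
t 26.0 p [ 0.5889 -0.1507  0.0844] xang 1.432 z [-1.e-03  3.e-04 -1.e+00] F [0.1 0.2 1.1] w -0.001
[-0.2 -2.7  2.4]
[ 0.  -7.5 35. ]
```

View pics/s12c.png

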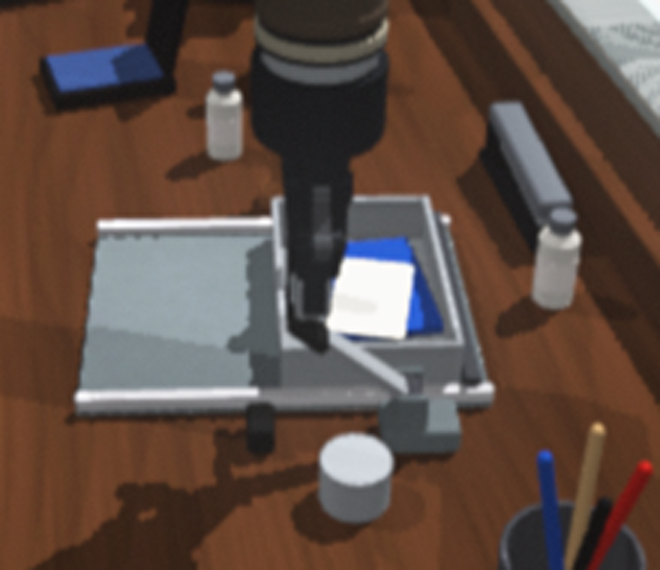

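The fingers are on the lever's pad end at (310,330) in the crop and the lever has begun to drop. I continue along the arc.

>>> step_arm --rows "0 -2 4 0 0; 0 -2 4 0 0; 0 -1 4 0 0; 0 -1 4 0 0; 0 0 0 0 0"

```text
time: 26.55
position: [0.5828, -0.1498, 0.0682]
tool_rot: [-0.001, 0.754, 0.656, -0.0]
force: [0.4, 0.6, -0.3]
gripper_width: -0.006
```

>>> step_arm --rows "0 -1 4 0 0; 0 -1 4 0 0; 0 -1 4 0 0; 0 0 2 0 0; 0 0 0 0 0"

```text
time: 27.05
position: [0.5801, -0.1495, 0.0545]
tool_rot: [-0.0, 0.754, 0.656, -0.0]
force: [0.6, 0.1, 0.4]
gripper_width: -0.002
```

```bash
python3 -c "
from h import *
rel((.5787,-.1495,.047))
v=grab('side','s13');cv2.imwrite('pics/s13c.png',cv2.resize(v.im[190:380,220:440],None,fx=3,fy=3,interpolation=cv2.INTER_CUBIC))"
```

```text
t 27.05 p [ 0.5801 -0.1495  0.0545] xang 1.432 z [-1.e-03  4.e-04 -1.e+00] F [0.6 0.1 0.4] w -0.002
[-0.2 -1.4  7.5]
```

View pics/s13c.png

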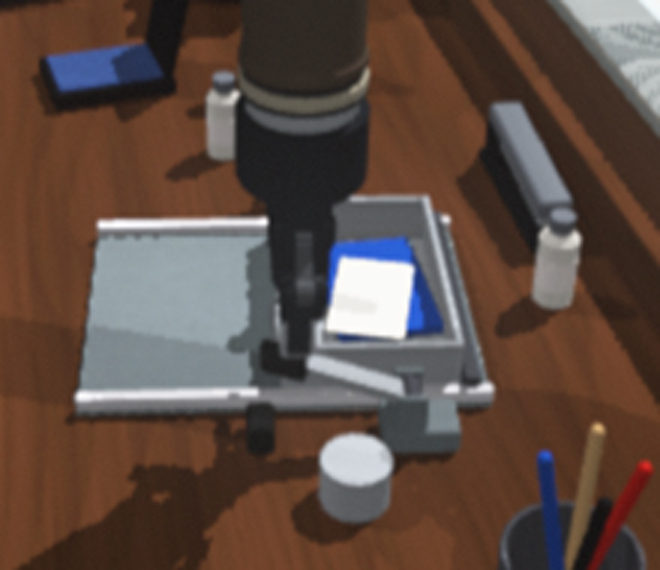

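The lever is following and is mostly down. I finish in small steps until the force rises.

>>> step_arm --rows "0 -1 2 0 0; 0 0 2 0 0; 0 0 2 0 0; 0 0 1 0 0; 0 0 0 0 0"

```text
time: 27.6
position: [0.5795, -0.1494, 0.0479]
tool_rot: [-0.0, 0.754, 0.656, -0.0]
force: [-0.2, 0.2, 0.1]
gripper_width: -0.001
```

>>> step_arm --rows "0 0 1 0 0; 0 0 1 0 0; 0 0 1 0 0; 0 0 0 0 0; 0 0 0 0 0"

```text
time: 28.1
position: [0.5796, -0.1495, 0.0451]
tool_rot: [-0.0, 0.754, 0.656, -0.0]
force: [-0.5, 0.4, 0.7]
gripper_width: -0.002
```

>>> step_arm --rows "0 0 1 0 0; 0 0 1 0 0; 0 0 0 0 0; 0 0 0 0 0; 0 0 0 0 0"

```text
time: 28.6
position: [0.5796, -0.1495, 0.0431]
tool_rot: [-0.0, 0.754, 0.656, -0.0]
force: [-0.4, 0.0, 1.0]
gripper_width: 0.001
```

```bash
python3 -c "
from h import *
rel((.5787,-.1495,.047))
v=grab('side','s14');cv2.imwrite('pics/s14c.png',cv2.resize(v.im[240:380,240:400],None,fx=4.2,fy=4.2,interpolation=cv2.INTER_CUBIC))"
```

```text
t 28.6 p [ 0.5796 -0.1495  0.0431] xang 1.432 z [-1.e-04  0.e+00 -1.e+00] F [-0.4  0.   1. ] w 0.001
[-0.1 -0.8 -3.9]
```

View pics/s14c.png

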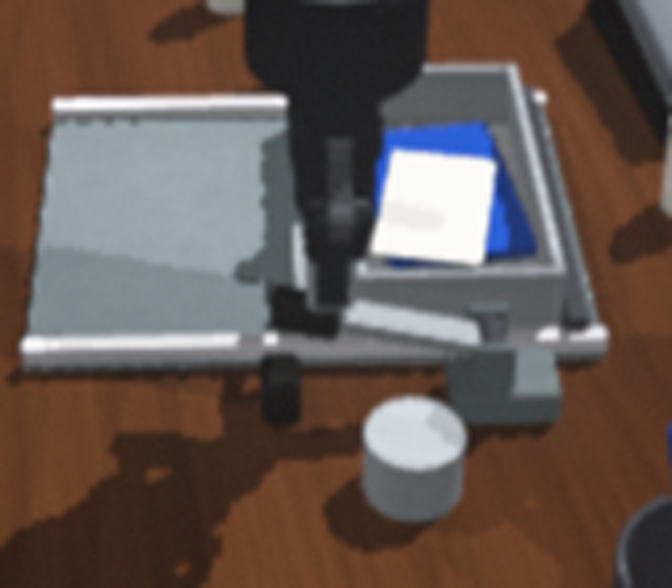

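The tip is still slightly above its rest post. I continue down.

>>> step_arm --rows "0 0 2 0 0; 0 0 2 0 0; 0 0 1 0 0; 0 0 0 0 0; 0 0 0 0 0"

```text
time: 29.15
position: [0.5796, -0.1494, 0.038]
tool_rot: [-0.0, 0.754, 0.656, 0.0]
force: [-0.7, 0.9, 0.4]
gripper_width: 0.001
```

>>> step_arm --rows "0 0 2 0 0; 0 0 1 0 0; 0 0 0 0 0; 0 0 0 0 0; 0 0 0 0 0"

```text
time: 29.65
position: [0.5796, -0.1495, 0.0351]
tool_rot: [0.0, 0.754, 0.656, 0.0]
force: [-0.2, 0.4, -0.0]
gripper_width: -0.002
```

```bash
python3 -c "
from h import *
rel((.5787,-.1495,.047))
v=grab('side','s15');cv2.imwrite('pics/s15c.png',cv2.resize(v.im[240:380,240:400],None,fx=4.2,fy=4.2,interpolation=cv2.INTER_CUBIC));grab('wrist','w15')"
```

```text
t 29.65 p [ 0.5796 -0.1495  0.0351] xang 1.432 z [ 0.  0. -1.] F [-0.2  0.4 -0. ] w -0.002
[ -0.2  -0.9 -11.9]
```

View pics/s15c.png

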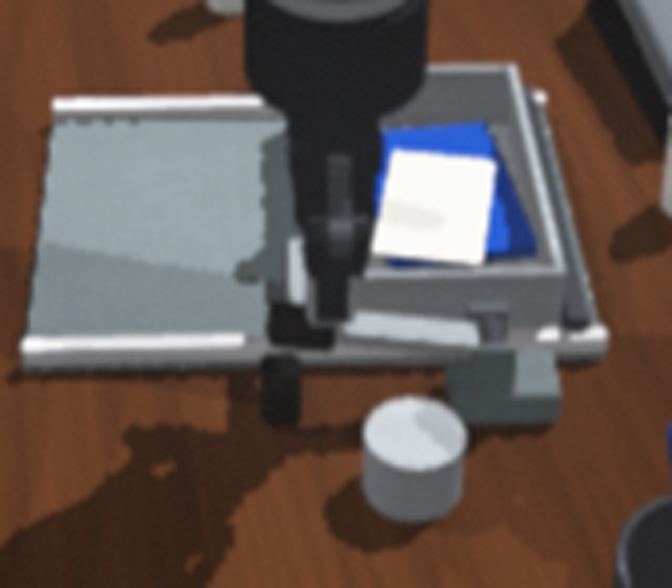

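View pics/w15.png

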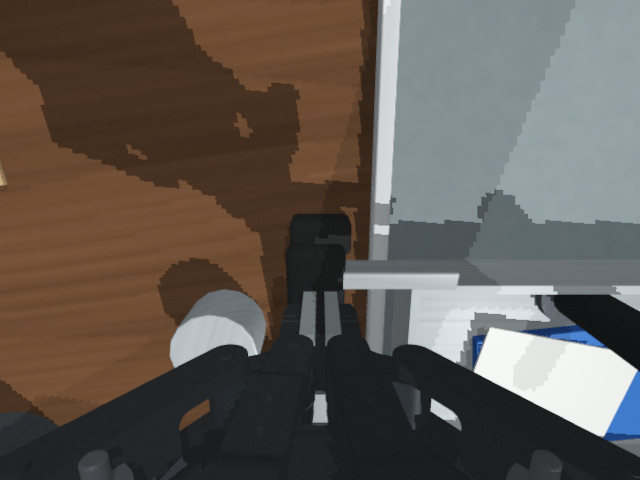

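```bash
python3 -c "
from h import *
v=load('s15')
O=np.array([.6055,-.022]);c,s=np.cos(-.138),np.sin(-.138)
def rw(p):
    d=p[:2]-O; return np.round([1000*(c*d[0]+s*d[1]),1000*(-s*d[0]+c*d[1]),1000*p[2]],1)
g=lambda a,b:(int(round(240+a/4.2)),int(round(240+b/4.2)))
for n,q in dict(bar1=(360,322),bar2=(400,328),bar3=(450,333),pad=(290,322),pad2=(310,330),finger=(332,305),tip=(332,318),post=(282,380),posttop=(280,362),rail=(150,345)).items():
    u,w=g(*q); print(n,(u,w),rw(v.W[w,u]))
w=load('w15')
for n,q in dict(pad=(316,262),post=(320,228),pawl=(400,275),pawl2=(440,275),rim=(550,275)).items(): print(n,rw(w.W[q[1],q[0]]))
"
```

```text
bar1 (326, 317) [   6. -134.   48.]
bar2 (335, 318) [  23.1 -133.4   44.5]
bar3 (347, 319) [  46.  -132.8   40.8]
pad (309, 317) [ -26.1 -138.2   52.5]
pad2 (314, 319) [ -17.  -141.7   50.4]
finger (319, 313) [  -7.8 -141.3   64.3]
tip (319, 316) [  -7.9 -143.3   58.8]
post (307, 330) [ -29.7 -136.7   19.1]
posttop (307, 326) [ -29.3 -123.    16.9]
rail (276, 322) [ -89.5 -104.9   13. ]
pad [ -31.  -131.2   55.5]
post [ -35.9 -129.6   20.3]
pawl [-24.6 -97.5  53.2]
pawl2 [-24.5 -81.4  53.1]
rim [-15.3 -21.6  29.2]
```

By depth the bar still slopes at about 0.18 rad, and the shut fingertips sit higher than the TCP figure suggests. I continue down until there is a firm stop.

>>> step_arm --rows "0 0 2 0 0; 0 0 2 0 0; 0 0 2 0 0; 0 0 1 0 0; 0 0 0 0 0"

```text
time: 30.25
position: [0.5794, -0.1494, 0.0278]
tool_rot: [-0.0, 0.754, 0.656, -0.0]
force: [-0.0, 0.7, 0.5]
gripper_width: -0.001
```

>>> step_arm --rows "0 0 1 0 0; 0 0 1 0 0; 0 0 1 0 0; 0 0 0 0 0; 0 0 0 0 0"

```text
time: 30.75
position: [0.5798, -0.1495, 0.0251]
tool_rot: [0.0, 0.754, 0.656, 0.0]
force: [-0.3, 0.4, 0.0]
gripper_width: 0.007
```

>>> step_arm --rows "0 0 1 0 0; 0 0 1 0 0; 0 0 0 0 0; 0 0 0 0 0; 0 0 0 0 0"

```text
time: 31.25
position: [0.5796, -0.1495, 0.0231]
tool_rot: [0.0, 0.754, 0.656, 0.0]
force: [0.7, -0.4, -0.4]
gripper_width: 0.001
```

```bash
python3 -c "
from h import *
rel()
v=grab('side','s16');cv2.imwrite('pics/s16c.png',cv2.resize(v.im[240:380,240:400],None,fx=4.2,fy=4.2,interpolation=cv2.INTER_CUBIC))"
```

```text
t 31.25 p [ 0.5796 -0.1495  0.0231] xang 1.432 z [ 1.e-04 -0.e+00 -1.e+00] F [ 0.7 -0.4 -0.4] w 0.001
```

View pics/s16c.png

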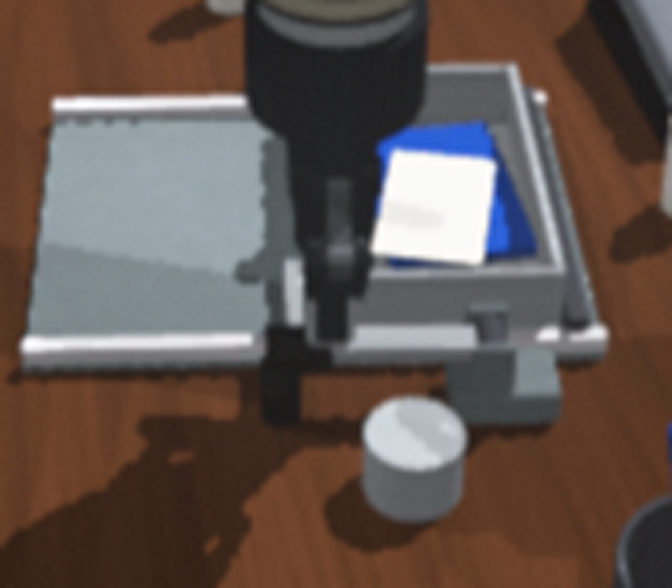

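Nearly level, with the pad close to the post. A little more.

>>> step_arm --rows "0 0 1 0 0; 0 0 1 0 0; 0 0 0 0 0; 0 0 0 0 0; 0 0 0 0 0"

```text
time: 31.8
position: [0.5796, -0.1495, 0.0219]
tool_rot: [-0.0, 0.754, 0.656, -0.0]
force: [-1.2, 1.0, 5.6]
gripper_width: -0.003
```

>>> step_arm --rows "0 0 1 0 0; 0 0 1 0 0; 0 0 0 0 0; 0 0 0 0 0; 0 0 0 0 0"

```text
time: 32.3
position: [0.5796, -0.1495, 0.0217]
tool_rot: [-0.0, 0.754, 0.656, -0.0]
force: [-5.7, 1.6, 14.1]
gripper_width: 0.006
```

>>> step_arm --rows "0 0 1 0 0; 0 0 1 0 0; 0 0 0 0 0; 0 0 0 0 0; 0 0 -3 0 0"

```text
time: 32.8
position: [0.5803, -0.1497, 0.0223]
tool_rot: [0.001, 0.754, 0.656, 0.0]
force: [-0.3, -0.5, -0.5]
gripper_width: 0.001
```

>>> step_arm --rows "0 0 -10 0 0; 0 0 -30 0 0; 0 0 -40 0 0; 0 0 -40 0 0; 0 0 -40 0 0"

```text
time: 33.3
position: [0.5793, -0.1494, 0.1814]
tool_rot: [-0.0, 0.754, 0.656, -0.0]
force: [0.6, -0.8, 0.6]
gripper_width: 0.001
```

>>> step_arm --rows "0 0 -20 0 0; 0 -40 0 0 0; 0 -40 0 0 0; 0 -40 0 0 0; 0 0 0 0 0"

```text
time: 33.8
position: [0.4544, -0.131, 0.198]
tool_rot: [-0.003, 0.755, 0.656, -0.002]
force: [0.1, 0.6, 0.2]
gripper_width: 0.0
```

```bash
python3 -c "
from h import *
rel()
v=grab('side','s17');cv2.imwrite('pics/s17c.png',cv2.resize(v.im[240:380,240:400],None,fx=4.2,fy=4.2,interpolation=cv2.INTER_CUBIC))
w=grab('wrist','w17'); t=grab('top','t17')
O=np.array([.6055,-.022]);c,s=np.cos(-.138),np.sin(-.138)
def rw(p):
    d=p[:2]-O; return np.round([1000*(c*d[0]+s*d[1]),1000*(-s*d[0]+c*d[1]),1000*p[2]],1)
g=lambda a,b:(int(round(240+a/4.2)),int(round(240+b/4.2)))
for q in ((450,338),(400,338),(360,338),(330,338),(300,340),(285,335)):
    u,y=g(*q); print(rw(v.W[y,u]))
"
```

```text
t 33.8 p [ 0.4544 -0.131   0.198 ] xang 1.4315 z [-0.0073  0.0025 -1.    ] F [0.1 0.6 0.2] w 0.0
[  46.4 -131.1   36.9]
[  23.5 -131.7   38. ]
[   6.5 -130.1   37.2]
[  -6.9 -130.6   38. ]
[ -22.1 -133.7   38.7]
[ -27.7 -130.5   38.6]
```

View pics/s17c.png

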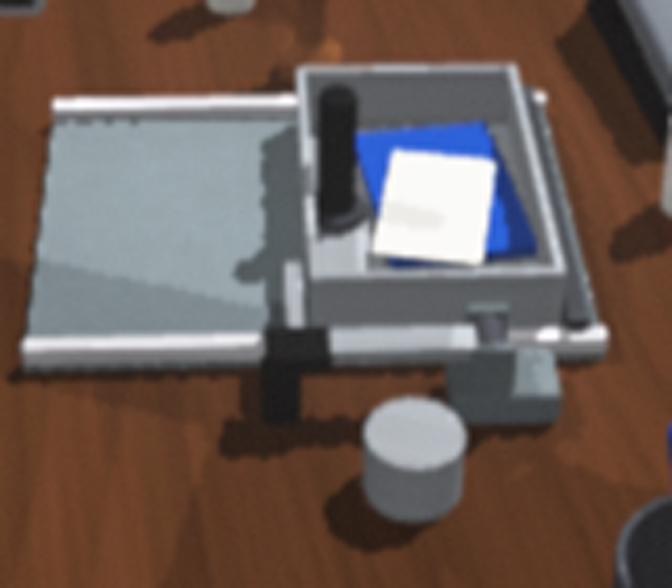

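View pics/w17.png

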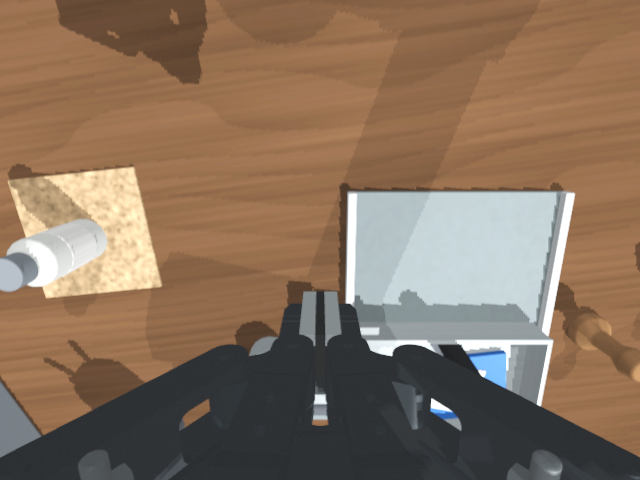

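View pics/s17.png

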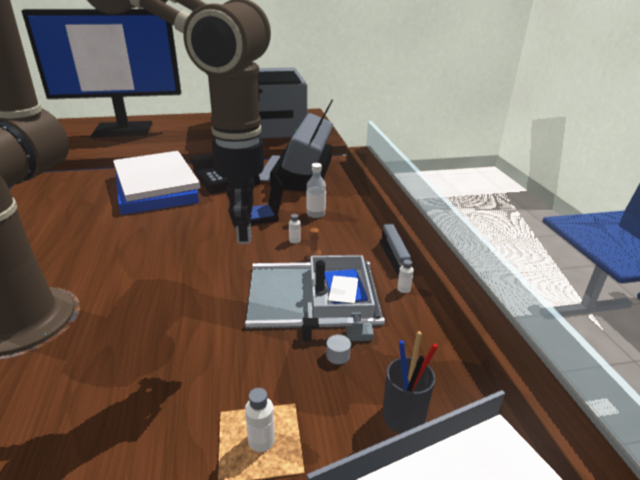

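View pics/t17.png

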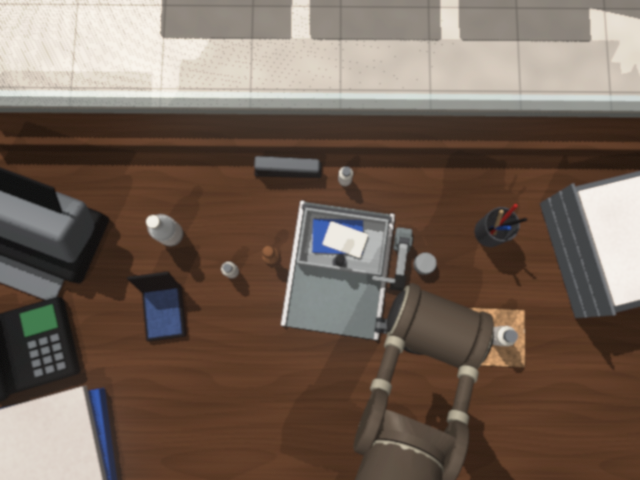

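The side view shows the lever level, with the bar top at 37–39 mm along its whole length. Its pad rests on the post and the pawl sits behind the tray's rear wall. The tray is against the stop, the bottle is upright on the mat at (260,425), and the bystanders are where they were. The arm is clear, so I hand in.

>>> step_arm --rows "0 0 0 0 0; 0 0 0 0 0; 0 0 0 0 0; 0 0 0 0 0; 0 0 0 0 0"

```text
time: 34.45
position: [0.461, -0.1329, 0.2]
tool_rot: [-0.0, 0.754, 0.656, -0.0]
force: [-0.9, -0.7, 0.1]
gripper_width: 0.0
```

```bash
python3 -c "
from h import *
rel(); print(bot.job_done())"
```

```text
t 34.45 p [ 0.461  -0.1329  0.2   ] xang 1.4321 z [-3.e-04  1.e-04 -1.e+00] F [-0.9 -0.7  0.1] w 0.0
the job is handed in; nothing more can be done
None
```

I stood the glue bottle upright on the cork mat, slid the tray fully home and pressed the catch lever down, in that order. I handed the job in at 34.5 s.

**Last checks:**
- **Bottle:** it stands upright well inside the mat's edges in the side and wrist pictures.
- **Tray:** it travelled 120 mm, then stood still while the push force rose to about 10 N.
- **Lever:** it came to a firm stop at about 14 N. Its bar top measured 37–39 mm along its length (39 mm is fully down), and the pawl sits behind the tray's rear wall.
- **Bystanders:** they look unmoved in the top and side pictures, and the arm was clear of everything.

**What disagreed:**
- **Side camera:** it put the glue bottle and the knob about 7 mm off in y from the top view. I went by the top and wrist views.
- **Fingertips:** when shut they were roughly 16 mm higher than the given figure suggested. My first grip on the bottle landed on its shoulder, so I regripped lower. The lever also needed a longer press than planned.
- **Lever force:** the wrist showed almost no force during the lever's travel, below the roughly 3 N expected.

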